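# Pack a soft wax candle by changing grip

## Task

Pack the orange block candle from the cooling rack into the empty place in the carton, upright, square with the two yellow candles and in line with them. Its wax is still soft, so grip it lightly (10 N is plenty, over 20 N marks it) and set it down without a bump: the rack's fins leave only its narrow ends free and in the carton only its broad sides can be reached, so stand it on the blue mat and let go to change your grip. Keep it upright and leave the yellow candles and the bottle where they stand.

Things in the scene. Friction and masses are not known exactly. Their poses are not given: they have to be found in the camera images.
- orange: the orange wax block candle, 62 mm along its x, 42 mm along its y, 90 mm tall (plus a thin 9 mm wick), about 0.15 to 0.3 kg; origin at the centre of its underside, z up. In the rack its broad 62 mm sides face the fins, 8 mm away; its narrow ends (at x = +31 and -31 mm) are free.
- rack: fixed metal cooling rack: base plate 96 (x) x 130 (y) x 8 mm thick, with three upright fins, each 54 mm along x, 3 mm thick, up to z = 96 mm, at y = -61, 0 and +61 mm. The orange candle stands on the base plate in one of the two bays (y = +30.5 or -30.5 mm), a yellow one in the other. Origin at the centre of its underside.
- yellow_rack: yellow block candle in the rack's other bay, same size and origin as the orange one; not to be disturbed.
- carton: fixed open cardboard carton, outside 224 (x) x 114 (y) x 85 mm high, walls and floor 5 mm (inside 214 x 104 mm). Three places in a row along its x at x = -69, 0 and +69 mm, y = 0; two hold yellow candles. Origin at the centre of its underside; the inner floor is at z = 5 mm.
- card: thin white paper card, 58 x 84 mm, on the carton's floor in the empty place; its origin is the centre of that place, on the inner floor. About 7 mm is left at each narrow end of a candle standing here, and 31 mm beside each broad side.
- yellow_a: yellow block candle packed in the carton, same size and origin as the orange one, its x along the carton's x; loose, not to be disturbed.
- yellow_b: the other yellow block candle packed in the carton, likewise.
- mat: fixed blue felt mat, 220 (x) x 200 (y) x 4 mm thick, origin at the centre of its underside. The bottle stands near its far (+x) edge.
- bottle: white plastic bottle with a blue cap, 60 mm diameter, 190 mm tall, 0.6 kg, standing loose on the mat; origin at the centre of its underside; not to be disturbed.
Mind the look-alikes: they are no part of the job. Leave any green or white look-alike of the yellow_b alone.

How it is judged:
On the way:
1. the orange candle stands upright on the blue mat, let go (x of orange in the frame of mat between -0.11 and 0.11 m and y of orange in the frame of mat between -0.1 and 0.1 m and height (world z) of orange below 0.01 m and angle between orange's own z axis and vertical below 0.1 rad and contact force between the fingers and orange below 0.05 N), for 0.2 s.
At the end, for the whole second after the job is handed in: The orange candle stands still and upright (0.08 rad) on the carton floor, its middle within 12 mm of the card's along and across the carton, turned within 0.12 rad of square; yellow candles and bottle upright (0.1 rad), within 12 mm of where they were (x of orange in the frame of card between -0.012 and 0.012 m and y of orange in the frame of card between -0.012 and 0.012 m and z of orange in the frame of carton between 0.001 and 0.009 m and angle between the x axis of orange and the x axis of carton, either way round below 0.12 rad and angle between orange's own z axis and vertical below 0.08 rad and linear speed of orange below 0.02 m/s and distance of each of yellow_rack, yellow_a, yellow_b, bottle from where it was at the start of the episode below 0.012 m and angle between each of yellow_rack, yellow_a, yellow_b, bottle's own z axis and vertical below 0.1 rad); the robot touches nothing.
It fails at once if the orange candle gripped with more than 20 N a finger (40 N over both) (contact force between the fingers and orange above 40 N).
It fails at once if the orange candle set down or knocked with more than 40 N on the rack, mat, carton or another candle (contact force between orange and rack above 40 N or contact force between orange and mat above 40 N or contact force between orange and carton above 40 N or contact force between orange and yellow_a above 40 N or contact force between orange and yellow_b above 40 N or contact force between orange and yellow_rack above 40 N).
It fails at once if the orange candle dropped: moving at over 0.25 m/s while not held, finger contact under 3 N (a fall of 3 mm or more) (linear speed of orange above 0.25 m/s and contact force between the fingers and orange below 3 N).
It fails at once if the orange candle tipped over by more than 0.5 rad (angle between orange's own z axis and vertical above 0.5 rad).
It fails at once if a yellow candle or the bottle knocked over (0.4 rad) or shifted by more than 20 mm (angle between any of yellow_rack, yellow_a, yellow_b, bottle's own z axis and vertical above 0.4 rad or distance of any of yellow_rack, yellow_a, yellow_b, bottle from where it was at the start of the episode above 0.02 m).
It also fails if it takes over 59 s, if anything falls off the work surface, if the arm or the gripper's body presses on something with over 40 N, if the wrist force passes 120 N, or if a joint passes its speed limit or range.

## Robot

A 6-joint arm with a two-finger parallel gripper is mounted at the origin on the work surface. World frame = base frame: x ahead of the robot, y to its left, z up, the work surface at z = 0. Lengths are in m, angles in rad, forces in N, time in s.
With the tool pointing down it reaches from about 0.3 to 0.825 m from the base axis. Payload 5.4 kg.
Tool frame: the origin (TCP) lies at the very end of the fingers, on their centre line; the grasp point (between the pads) lies 19 mm behind it; z points along the fingers, y is the line along which they close (so a half turn about z gives the same grasp; the last joint's range is limited). The gripper opens to 92 mm and grips with 3 to 60 N. Pads are 20 mm wide; open, the fingers measure 128 mm over their backs; the gripper's body (75 mm by 189 mm) begins 69 mm behind the grasp point.
Start: joints at [-1.321, 0.158, 1.597, -0, 1.386, -0.21], TCP at [0.255, -0.515, 0.215] pointing down, gripper open.
Joint ranges: [-2.91, 2.91], [-0.94, 2.29], [0.18, 2.7], [-1.29, 4.43], [0.17, 2.64], [-3, 3]. Speed limits (rad/s): [2.57, 2.57, 3.14, 3.14, 3.14, 3.14].

## Interface

Orientations are given as a rotation vector (axis times angle).
In Python, from workcell import bot gives the robot as it stands. Calls block until the motion is done:
- bot.goto(position, orientation): joint-space move of the TCP to a pose.
- bot.line_to(position, rot=None, max_speed=0.15): straight line of the TCP; rot=None keeps the orientation; max_speed is the mean speed in m/s.
- bot.set_joints(angles): joint-space move.
- bot.set_gripper(opening, newtons=None): opening from 0.0 (shut) to 1.0 (fully open); newtons is the grip in N (None keeps the last); returns when the fingers have stopped.
- bot.hold(seconds).
- bot.inverse_kinematics(position, orientation): joint angles nearest the present ones, or None.
- bot.read_camera(name): name is "scene" or "top" or "wrist"; returns a dict with "pixels" (480x640x3 uint8, blue, green, red), "fx", "fy", "cx", "cy" (pixels), "R" (3x3) and "t" (3): a world point X has camera coordinates R X + t. Camera axes: x right, y down, z forward; pixel columns grow to the right and rows downward; lengths in m; the calibration is good to about 2 mm. A picture is of the moment at which its call begins. There is no depth.
A pose or a line that the arm cannot do raises bot.MotionError and nothing moves.
- bot.job_done(): hands the job in; it is judged then, once.
Readings, each from a call of its own:
- bot.current_clock(): time.
- bot.current_joints(): joint angles.
- bot.current_joint_vel(): joint speeds.
- bot.current_effort(): joint torques, N m.
- bot.current_ee_pos(): TCP position.
- bot.current_tool_rot(): TCP orientation.
- bot.current_contact_force(): force on the tool from outside, world axes, zero at the start.
- bot.current_ft_torque(): the same for the moment, N m.
- bot.current_opening(): opening from 0.0 (shut) to 1.0 (fully open).
- bot.current_grip_force(): force on a finger pad.
Only numpy, scipy, OpenCV 4.12 (cv2) and the standard library are available. Lean on these libraries where they do the work, as an engineer would, in place of code of your own. Each camera call takes 0.05 s, during which the arm holds its last target. There are 200 camera calls.

## Working session

There is one attempt and no reset: what is moved stays moved. The work goes in short steps, each a Python script; the robot and the scene stay as the last script left them, time stands still between calls to the robot, and variables do not carry over. Pictures are saved under pics/ and viewed, at most 10 in all, crops included, and the job is handed in when it is done.

```bash
mkdir -p pics; python3 - <<'E'
from workcell import bot
import cv2,pickle
d={}
for n in("scene","top"):
    c=bot.read_camera(n);d[n]=c;cv2.imwrite(f"pics/{n}0.png",c["pixels"]);print(n,c["fx"],c["cx"],c["cy"],c["R"],c["t"])
pickle.dump(d,open("c0.pkl","wb"));print(bot.current_clock(),bot.current_tool_rot())
E
```

```text
scene 611.5519664408015 314.310474513251 248.9336430256358 [[ 3.97329575e-01  9.17675603e-01  8.34435394e-04]
 [ 7.00158082e-01 -3.02562119e-01 -6.46710773e-01]
 [-5.93218230e-01  2.57541553e-01 -7.62734869e-01]] [-0.18400174 -0.37485397  1.92009502]
top 572.0059191545618 328.7640966447554 235.1838203854826 [[-2.59922920e-02 -9.99660606e-01 -1.75317906e-03]
 [-9.96177916e-01  2.60479556e-02 -8.33730350e-02]
 [ 8.33904054e-02 -4.20578002e-04 -9.96516866e-01]] [-0.0306694   0.58435507  1.31834731]
0.1 [-3.05729908e+00 -7.15526566e-01  7.44791489e-05]
```

View pics/scene0.png

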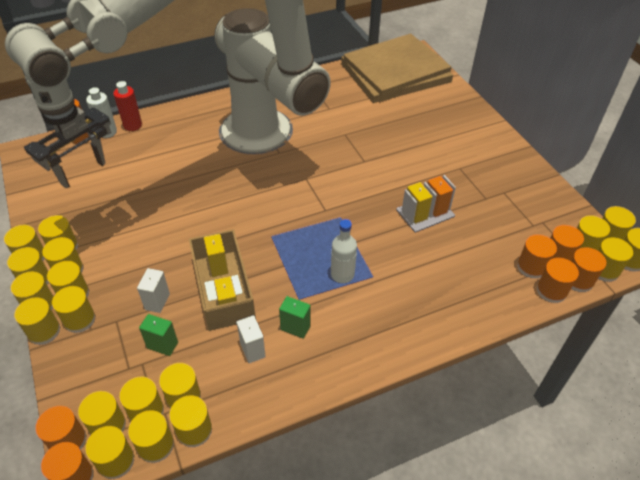

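View pics/top0.png

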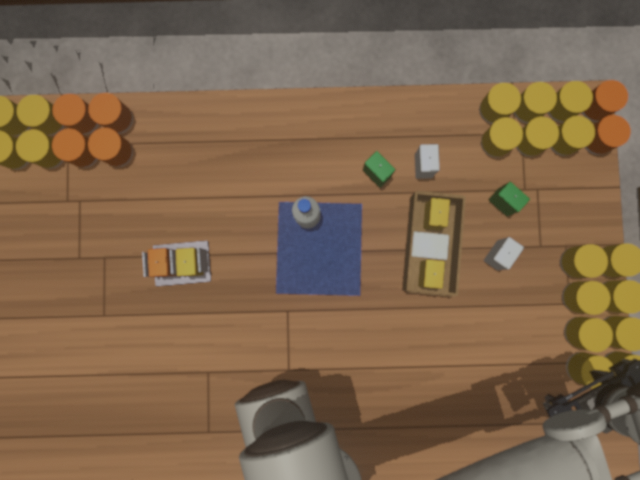

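Candidates in the top view: the orange block in the rack at (158,262). The round orange candles at (70,110), (105,108), (70,145), (105,143), (611,96) and (614,131) are not blocks. The yellow block at (186,262) is yellow_rack, and the green and white blocks at (380,168), (512,198), (429,158) and (508,253) are look-alikes. The rack's orange block fits the description. The empty place is the carton's middle one, with the card at (430,246). I'll check with an enlarged crop.

```bash
python3 - <<'E'
import cv2,numpy as np
a=cv2.imread("pics/top0.png")
r=cv2.resize(a[225:300,130:225],None,fx=8,fy=8,interpolation=cv2.INTER_CUBIC)
cv2.imwrite("pics/r.png",r)
c=cv2.resize(a[185:305,270:470],None,fx=4,fy=4,interpolation=cv2.INTER_CUBIC)
cv2.imwrite("pics/c.png",c); print(r.shape,c.shape)
E
```

```text
(600, 760, 3) (480, 800, 3)
```

View pics/r.png

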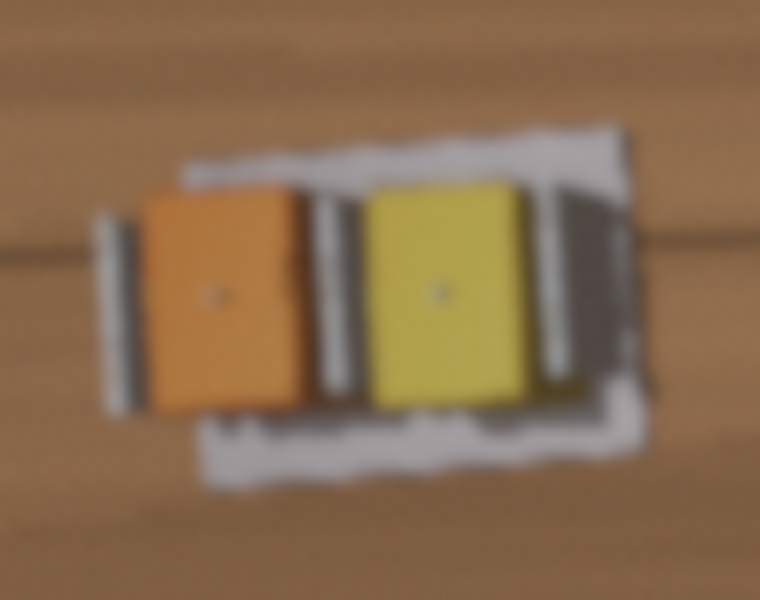

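View pics/c.png

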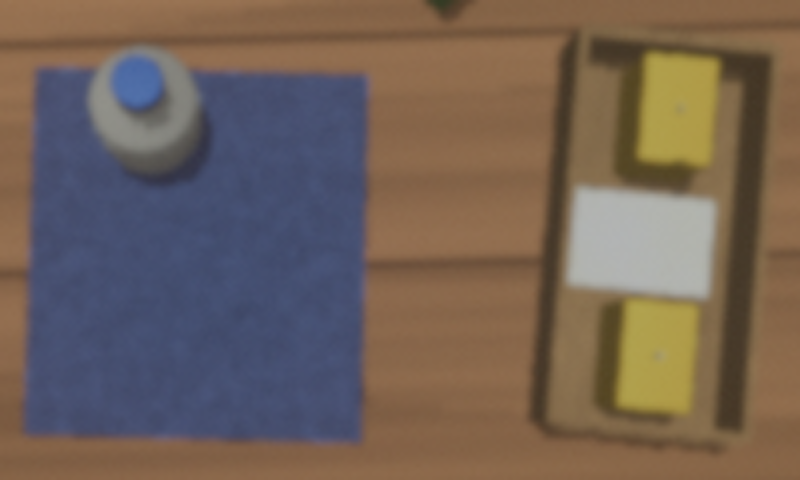

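The crop confirms the orange block in the rack's left (+y) bay, with its top corners at about (142,190), (292,186), (305,408) and (155,412). In the carton, the card lies between the two yellow candles. Next I compute poses.

```bash
cat > h.py <<'E'
import numpy as np,cv2
def bp(c,uv,z):
    R,t=np.array(c["R"]),np.array(c["t"]);o=-R.T@t
    d=R.T@np.array([(uv[0]-c["cx"])/c["fx"],(uv[1]-c["cy"])/c["fy"],1]);return (o+d*(z-o[2])/d[2])[:2]
def rect(P): # corners TL,TR,BR,BL in top view -> centre, sizes, angle of the image-vertical (world x-ish) direction
    P=np.array(P);v=(P[0]+P[1]-P[2]-P[3])/2;h=(P[0]+P[3]-P[1]-P[2])/2
    return P.mean(0).round(4),np.linalg.norm(v).round(4),np.linalg.norm(h).round(4),np.arctan2(v[1],v[0]).round(3),np.arctan2(-h[0],h[1]).round(3)
E
python3 - <<'E'
import pickle;from h import *
c=pickle.load(open("c0.pkl","rb"))["top"]
R=lambda L,s,o,z:rect([bp(c,((u+.5)/s-.5+o[0],(v+.5)/s-.5+o[1]),z) for u,v in L])
r=(130,225);k=(270,185)
print("orange",*R([(142,190),(292,186),(305,408),(155,412)],8,r,.098))
print("yrack",*R([(365,188),(515,182),(527,403),(375,408)],8,r,.098))
print("plate",*R([(183,165),(618,128),(645,452),(205,488)],8,r,.008))
print("mat",*R([(38,69),(367,75),(361,441),(26,433)],4,k,.004))
print("card",*R([(575,187),(716,198),(709,299),(567,286)],4,k,.005))
print("ya",*R([(646,52),(720,58),(711,166),(637,162)],4,k,.095))
print("yb",*R([(625,298),(698,304),(690,413),(616,409)],4,k,.095))
print("carton",*R([(582,32),(772,52),(741,433),(542,424)],4,k,.085))
print("cap",bp(c,((138+.5)/4-.5+270,(82+.5)/4-.5+185),.19))
E
```

```text
orange [0.5278 0.3342] 0.0615 0.0415 0.057 0.001
yrack [0.5273 0.2728] 0.0611 0.0417 0.045 0.01
plate [0.5277 0.3052] 0.0961 0.1297 0.071 0.057
mat [ 0.5552 -0.0222] 0.2175 0.1975 -0.049 -0.047
card [ 0.5547 -0.286 ] 0.0598 0.0843 -0.115 -0.111
ya [ 0.6229 -0.2935] 0.0615 0.0413 -0.124 -0.094
yb [ 0.4862 -0.276 ] 0.0609 0.0407 -0.118 -0.094
carton [ 0.5543 -0.2818] 0.2179 0.1089 -0.133 -0.101
cap [0.63312752 0.00344834]
```

```bash
cat >> h.py <<'E'
from workcell import bot
from scipy.spatial.transform import Rotation as Ro
def down(a): # tool down, fingers closing along world direction a (rad); picks half turn nearest the joint middle
    return (Ro.from_euler('z',a)*Ro.from_euler('x',np.pi)*Ro.from_euler('z',np.pi/2)).as_rotvec()
def best(p,a):
    c=[]
    for k in(0,np.pi):
        r=down(a+k);j=bot.inverse_kinematics(p,r)
        if j is not None:c.append((abs(j[5]-bot.current_joints()[5]),r,j))
    return min(c,key=lambda x:x[0])[1:]
def setdown(p,z,rot,lo=.004):
    """go down to z+1.5mm, then creep until the table takes the weight"""
    bot.line_to([*p,z+.03],rot,.15);bot.line_to([*p,z+.0015],rot,.03);bot.hold(.3)
    f0=bot.current_contact_force()[2];h=z+.0015
    while h>z-lo:
        h-=.0005;bot.line_to([*p,h],rot,.005);bot.hold(.1);f=bot.current_contact_force()[2]-f0
        if f>1.0:break
    print("set down",h-z,f)
E
python3 - <<'E'
from h import *
r,j=best([.527,.3345,.25],.057);print(Ro.from_rotvec(r).as_matrix()[:,1],np.round(j,2))
r2,j2=best([.483,-.075,.25],-.12+np.pi/2);print(np.round(j2,2))
bot.goto([.527,.3345,.25],r);bot.hold(.3)
c=bot.read_camera("wrist");cv2.imwrite("pics/w1.png",c["pixels"])
import pickle;pickle.dump(c,open("w1.pkl","wb"));print(bot.current_clock(),bot.current_ee_pos(),bot.current_opening())
E
```

```text
[ 9.98375940e-01  5.69691395e-02 -2.29599037e-17] [0.37 0.26 1.4  0.   1.47 0.32]
[-0.4  -0.09  1.78  0.    1.45  1.29]
3.575 [0.52706526 0.33437878 0.24999452] 1.0005862640306988
```

View pics/w1.png

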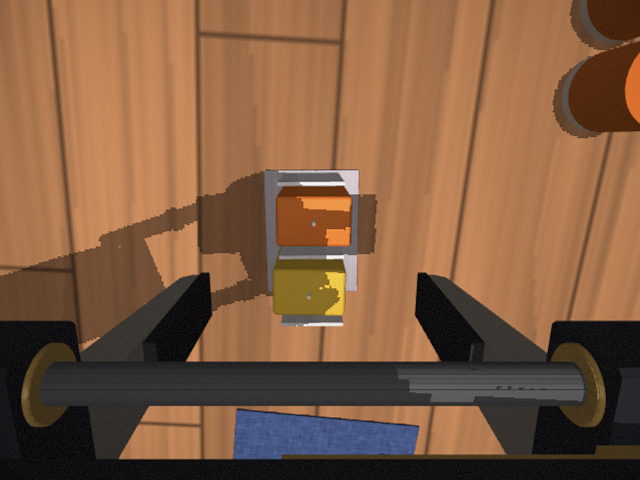

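The wrist view shows the orange top face with corners at about (278,196), (350,196), (352,244) and (276,247), and the rack plate at (265,171), (358,170), (356,290) and (268,290).

```bash
python3 - <<'E'
from h import *;import pickle
c=pickle.load(open("w1.pkl","rb"))
for n,L,z in(("orange",[(278,196),(350,196),(352,244),(276,247)],.098),("yr",[(274,264),(345,263),(345,314),(273,316)],.098),("plate",[(265,171),(358,170),(356,290),(268,290)],.008)):
    P=np.array([bp(c,p,z) for p in L]);v=(P[1]+P[2]-P[0]-P[3])/2;w=(P[0]+P[1]-P[2]-P[3])/2
    print(n,P.mean(0).round(4),np.linalg.norm(v).round(4),np.linalg.norm(w).round(4),np.arctan2(v[1],v[0]).round(3),np.arctan2(-w[0],w[1]).round(3))
E
```

```text
orange [0.5282 0.3361] 0.0599 0.0408 0.078 0.056
yr [0.5275 0.2769] 0.0604 0.0463 0.079 0.045
plate [0.5277 0.3055] 0.0943 0.1278 0.062 0.06
```

```bash
python3 - <<'E'
from h import *
p=[.528,.335];r,_=best([*p,.25],.062)
bot.line_to([*p,.12],r,.2);bot.line_to([*p,.049],r,.1);print(bot.current_contact_force())
bot.set_gripper(0.0,9);bot.hold(.3)
print(bot.current_opening()*92,bot.current_grip_force(),bot.current_ee_pos())
f0=bot.current_contact_force()
bot.line_to([*p,.06],r,.03);bot.hold(.3);print(bot.current_contact_force()-f0,bot.current_grip_force())
bot.line_to([*p,.26],r,.12)
c=bot.read_camera("wrist");cv2.imwrite("pics/w2.png",c["pixels"]);print(bot.current_clock(),bot.current_opening()*92)
E
```

```text
[ 0.45240682 -0.05511568  0.26680318]
61.93566994044908 8.992848694324493 [0.52805704 0.3350374  0.04928668]
[ 2.04817432  0.99061931 -6.05807095] 8.99205431342125
8.7667 61.872339543027216
```

View pics/w2.png

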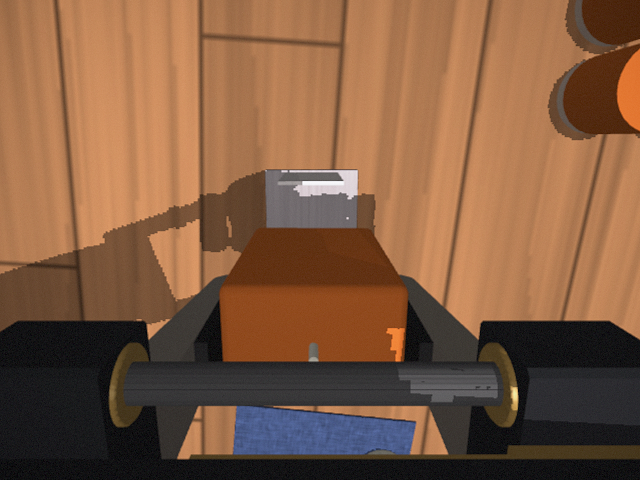

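The picture shows the candle held upright between the pads (top face about x 222–405, y 285) and the rack bay empty. On to the mat.

```bash
python3 - <<'E'
from h import *
p=[.483,-.075];r,_=best([*p,.26],-.12)
bot.line_to([*p,.26],r,.16);bot.hold(.2);print(bot.current_joints()[5],bot.current_opening()*92,bot.current_contact_force())
setdown(p,.0453,r)
print(bot.current_clock(),bot.current_ee_pos(),bot.current_contact_force())
E
```

```text
-0.28185975744805225 62.150391030470054 [-1.04361199  0.31180945 -1.65848093]
set down -0.0005000000000000004 8.649837717166418
15.875 [ 0.48301971 -0.07499999  0.04522156] [-3.12157985  1.19041494  5.9813441 ]
```

```bash
python3 - <<'E'
from h import *
p=[.483,-.075];bot.set_gripper(1.0);bot.hold(.4)
bot.line_to([*p,.14],None,.12)
r,j=best([*p,.14],-.12+np.pi/2);bot.goto([*p,.14],r)
c=bot.read_camera("wrist");cv2.imwrite("pics/w3.png",c["pixels"])
c=bot.read_camera("top");cv2.imwrite("pics/t3.png",c["pixels"])
bot.line_to([*p,.0455],r,.1)
print(bot.current_clock(),bot.current_contact_force())
E
```

```text
20.4167 [-0.31115894  0.18123768  0.27207871]
```

View pics/w3.png

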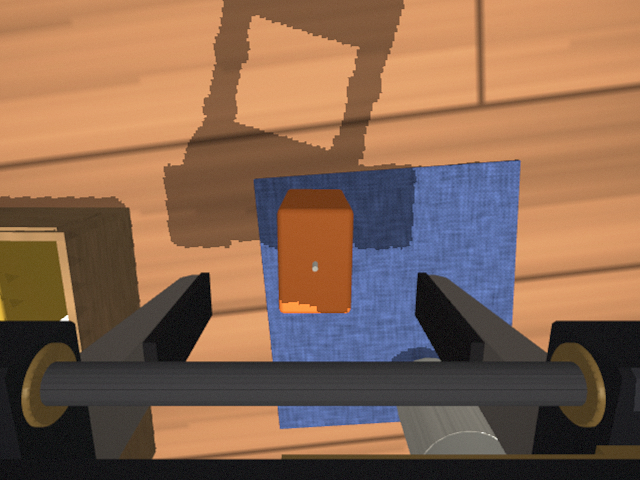

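The candle stands upright on the mat at (315,260), square to the gripper, with the bottle clear of it. I regrip it across the broad sides and hover over the carton.

```bash
python3 - <<'E'
from h import *;import pickle
p=[.483,-.075];r=bot.current_tool_rot()
bot.set_gripper(0.0,9);bot.hold(.3);z0=bot.current_ee_pos()[2]
print(bot.current_opening()*92,bot.current_grip_force(),z0)
bot.line_to([*p,.055],None,.03);bot.line_to([*p,.26],None,.12)
q=[.5548,-.2853];r,_=best([*q,.26],-.12+np.pi/2)
bot.line_to([*q,.26],r,.16);bot.hold(.3)
c=bot.read_camera("wrist");cv2.imwrite("pics/w4.png",c["pixels"]);pickle.dump(c,open("w4.pkl","wb"))
print(bot.current_clock(),bot.current_opening()*92,bot.current_ee_pos(),bot.current_joints()[5])
E
```

```text
42.021177343485334 8.999728113412857 0.0455072911558461
25.7417 42.156852742599625 [ 0.55482021 -0.28506089  0.26010648] -2.119160731081303
```

View pics/w4.png

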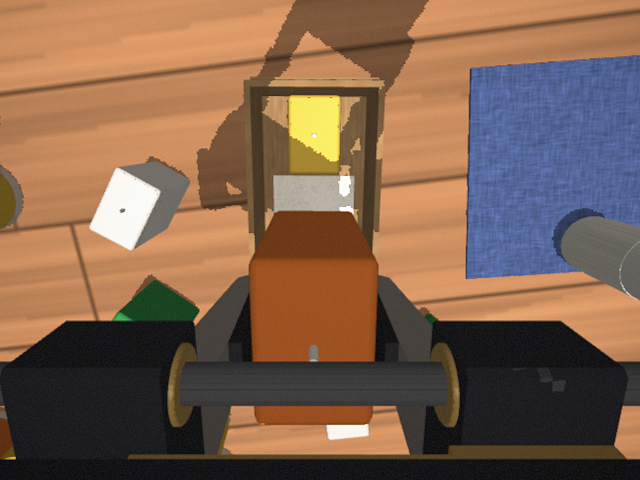

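```bash
python3 - <<'E'
from h import *;import pickle
c=pickle.load(open("w4.pkl","rb"))
yb=np.array([bp(c,p,.095) for p in[(289,96),(340,97),(339,173),(290,172)]]);print(yb.mean(0),[np.linalg.norm(yb[0]-yb[1]),np.linalg.norm(yb[0]-yb[3])])
u=np.array([np.cos(-.12),np.sin(-.12)]);print("from yb",yb.mean(0)+.069*u)
K=np.array([bp(c,p,.005) for p in[(274,176),(355,176)]]);d=K[1]-K[0];print("card",K.mean(0)+.029*u,np.linalg.norm(d),np.arctan2(-d[0],d[1]))
C=np.array([bp(c,p,.085) for p in[(245,80),(384,80)]]);d=C[1]-C[0];print("carton",C.mean(0)+.112*u,np.linalg.norm(d),np.arctan2(-d[0],d[1]))
E
```

```text
[ 0.48642769 -0.2759809 ] [np.float64(0.03992175844851616), np.float64(0.058870109634725803)]
from yb [ 0.55493149 -0.28424104]
card [ 0.55553716 -0.28397983] 0.08424269023345786 -0.11986720253840934
carton [ 0.55506697 -0.28427307] 0.11099525879151469 -0.11989201906782919
```

Everything agrees: the target is (0.555, -0.2847) with yaw -0.12. I'll lower it in.

```bash
python3 - <<'E'
from h import *
q=[.555,-.2847];r,_=best([*q,.26],-.12+np.pi/2)
bot.line_to([*q,.15],r,.12);bot.line_to([*q,.10],r,.05);print(bot.current_contact_force())
setdown(q,.0465,r)
print(bot.current_clock(),bot.current_ee_pos(),bot.current_contact_force(),bot.current_opening()*92)
E
```

```text
[-0.96375265 -0.03737932 -1.4002519 ]
set down -0.0005000000000000004 6.392239808528588
31.0667 [ 0.55509907 -0.28473916  0.04651147] [-1.00112908  1.65568891  5.032797  ] 41.93710942164703
```

Contact is at the expected floor height. I'll open partly to 54 mm (90 mm over the backs, inside the 104 mm carton), go up, move away and check.

```bash
python3 - <<'E'
from h import *;import pickle
bot.set_gripper(54/92);bot.hold(.3);print(bot.current_contact_force(),bot.current_opening()*92)
bot.line_to([.555,-.2847,.12],None,.08);bot.line_to([.555,-.2847,.26],None,.2)
bot.line_to([.33,-.25,.28],None,.2);bot.hold(.2)
c=bot.read_camera("top");cv2.imwrite("pics/t5.png",cv2.resize(c["pixels"][185:305,270:470],None,fx=4,fy=4,interpolation=cv2.INTER_CUBIC));print(bot.current_clock(),bot.current_contact_force())
E
```

```text
[ 0.68325611  0.20144154 -0.01901093] 53.93091418403862
35.2167 [ 0.45576507 -0.36304238  0.61256627]
```

View pics/t5.png

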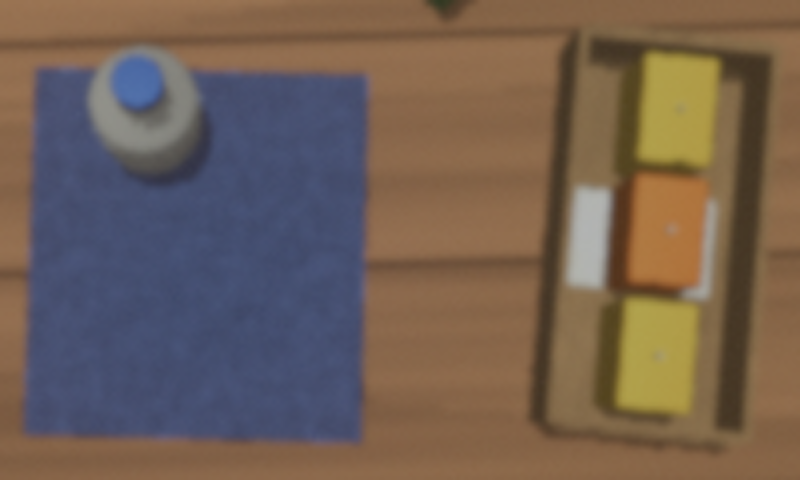

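The orange candle stands at (667,230), in line and square between the yellow candles at (680,108) and (656,356). The yellow candles and the bottle have not moved.

```bash
python3 -c "
from workcell import bot
print(bot.job_done())"
```

```text
the job is handed in; nothing more can be done
None
```

The job is handed in at about 35 s of the allowed 59 s: the orange candle was regripped on the mat and now stands upright and square in the carton's middle place, between the two undisturbed yellow candles; the verdict was not shown.

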